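# Raise a mirror post to its next hole

## Robot

A 7-joint arm with a two-finger parallel gripper is mounted at the origin on the work surface. World frame = base frame: x ahead of the robot, y to its left, z up, the work surface at z = 0. Lengths are in m, angles in rad, forces in N, time in s.
With the tool pointing down it reaches from about 0.4 to 0.85 m from the base axis. Payload 4.5 kg.
Tool frame: the origin (TCP) lies at the very end of the fingers, on their centre line; the grasp point (between the pads) lies 19 mm behind it; z points along the fingers, y is the direction in which the jaws open and shut (so a half turn about z gives the same grasp; the last joint's range is limited). The gripper opens to 85 mm and grips with 20 to 120 N. Pads are 22 mm wide; open, the fingers measure 114 mm over their backs; the gripper's body (76 mm by 85 mm) begins 54 mm behind the grasp point. The pads swing forward as they close: fully open they stand 13 mm farther back than shut.
Start: joints at [-1.263, 0.689, -0.195, 1.565, 0.157, 0.902, -0.215], TCP at [0.169, 0.602, 0.231] pointing down, gripper open.
Joint ranges: [-3.01, 3.01], [-0.46, 2.08], [-1.47, 1.51], [0.13, 2.56], [-1, 4.14], [0.04, 2.09], [-2.66, 2.66]. Speed limits (rad/s): [2.57, 2.57, 3.14, 3.14, 3.14, 3.14, 3.14].

## Interface

Orientations are given as a rotation vector (axis times angle).
In Python, from plant import arm gives the robot as it stands. The module is installed in compiled form; this text tells all that it offers.
- The arm moves only by the shell command python3 -m creep 'ROWS' [FORCE]. ROWS is JSON, a list of rows, each a list of 3 entries, a list of its own where there are three numbers: the shift along the tool's x, y, z in mm, then the turn, a rotation vector about the tool's x, y, z in rad, then the gripper's target within -1 to 1 (fully open at 1, half-way at 0, shut at -1). A call has 1 to 5 rows; each row shifts and turns the commanded pose from where the row before left it, along the tool's axes as they then stand; what a row does not reach is not made up. A row lasts 1/10 s, in which the tool goes at most 50 mm and 8.59 degrees, less where a joint would pass 70% of its speed; a pose out of reach is approached as far as the arm can. A call with a gripper value outside its range is refused whole. The fingers move at their own pace and stop on an object; FORCE is the grip in N (left out, the last holds). Time passes only in rows, so rows that do not move let the fingers close. It gives the time, the measured TCP pose, the force and the opening at its end, in the units of the state.
- arm.read_state(): the state, without advancing time (a new reading comes with each control period).
- arm.snapshot(name): name is "scene" or "top" or "wrist"; returns the picture (420x560x3 uint8, red, green, blue); there is no depth.
- arm.calibration(name): a dict with "vertical_fov" (degrees; the focal length in pixels is half the picture's height over the tangent of half this angle, whatever the lens; pixels are square), "cx", "cy" (the principal point, pixels), "position" and "attitude" of the camera in the world. Camera axes: x right, y down, z forward; pixel columns grow to the right and rows downward; lengths in m; the calibration is good to about 2 mm. A picture is of the moment at which its call begins: read the wrist's pose just before it. calibration takes no time and is no camera call; for the wrist camera it gives the pose at the moment of the call.
- arm.hand_in(): hands the job in, once; it reports no verdict.
Trained networks look in the newest picture that a camera, given by its name, has taken for a name from the list of things; names that differ only in an ending like _2 or _b are one class to them, and where a whole thing is asked for, a point or a joint stands for the part that bears it (a point fixed in the world has none). Each returns a list of dicts, best first, with "confidence" (0 to 1); they miss things now and then, are a little off and sometimes report something else, mostly with a low value. They report only what shows in the picture. A call takes as long as a camera call. They do not tell look-alikes from the thing itself.
- arm.search_frame(label, camera): "extent" ([left, top, right, bottom] in pixels, round what is visible of it).
- arm.spot_point(label, camera): "uv" ([column, row] in pixels: a listed point, or the origin of a listed thing).
The state is a dict: "time": time; "joint_positions": joint angles; "dq": joint speeds; "effort": joint torques, N m; "eef_pos": TCP position; "eef_rot": TCP orientation; "force": force on the tool from outside, world axes, zero at the start; "wrist_torque": the same for the moment, N m; "width": finger opening in m.
Only numpy, scipy, OpenCV 4.12 (cv2) and the standard library are available. Lean on these libraries where they do the work, as an engineer would, in place of code of your own. Each camera call takes 0.05 s, during which the arm holds its last target. There are 200 camera calls.

## Task

The mirror on the square telescoping post sits one hole too low for the beam. Press the post's sprung button in, slide the sleeve slowly up until the button pops out through the very next hole, and no farther; do not keep forcing the sleeve once the button has caught. Let go so that the sleeve hangs on the button, and leave everything else on the table where it is.

Things in the scene. Friction and masses are not known exactly. Their poses are not given: they have to be found in the camera images.
- post_base: The post's foot: a dark square plate, 75 mm, 12 mm thick, bolted down; origin under its centre, on the table. z is up, x points to the post's button side (roughly away from the robot), y to its mirror side. From it rises a fixed inner tube, and round that an aluminium sleeve, a 32 mm square tube with 2 mm wall that can only slide up and down.
- pillar: The fixed 27 mm square inner tube and its button; origin and axes as post_base. The button: steel, round-ended, 10 mm across, 152 mm above the table, its tip 21.5 mm out along x, 5.5 mm proud of the sleeve. Sprung outwards with 1.6 N when out, 3 N pressed in. Out, it locks the sleeve both ways; over 28 N between it and the sleeve damages it.
- grip (a point): A fixed point on the post's upright axis at the button's height, 152 mm above the table; axes as post_base; it does not rise with the sleeve. Pinching the sleeve here across x with 20 to 60 N presses the button flush; a lift of 10 to 20 N then slips it under the wall below the hole, and the same pinch carries the sleeve up while the button rubs inside.
- sleeve_top (a point): Middle of the sleeve's closed top, 187 mm above the table at the start; rises with the sleeve, which is 145 mm long and 0.5 to 0.8 kg. Its +x face has three 12.4 mm holes: the first, 35 mm below the top, is on the button at the start; the second is 37 to 59 mm lower (hand-drilled, differs), the third 36 mm below that. Its top 60 mm can be straddled from above.
- mirror (a point): Centre of the round mirror in its black mount, 56 mm square and 12 mm thick, carried by the sleeve on a bracket: 76 mm from the post's axis along y and 102 mm below the sleeve's top. It rises with the sleeve. Axes as post_base.
- sleeve (a joint): Rise of the sleeve, m: 0 at the start, on its lower stop with the first hole on the button; at most 0.1. It slides with 1 to 4 N of friction and sinks by its weight unless the button has caught. The button pops out when a hole comes within 1 mm of it and the sleeve moves slowly (under 30 mm/s); the sleeve then stops dead and the lifting force climbs.
Things that resemble listed ones, but are neither listed nor needed, are in the scene too. What is shaped like the post_base but blue is not meant.

How it is judged:
By the outcome, as a careful person would: the job done as asked, in the order asked, and still so for the second after the job is handed in, with the robot touching nothing.
It also fails if it takes over 40 s, if anything falls off the work surface, if the arm or the gripper's body presses on something with over 40 N, if the wrist force passes 120 N, or if a joint passes its speed limit or range.

## Working session

There is one attempt and no reset: what is moved stays moved. The work goes in short steps, Python scripts to look and compute and a shell command to move; the robot and the scene stay as the last step left them, time stands still between calls to the robot, and variables do not carry over. Pictures are saved under pics/ and viewed, on a budget of 10 in all, crops included, one or two more only if the job needs it, and the job is handed in when it is done.

```bash
mkdir -p pics; cat > h.py <<'E'
import numpy as np, cv2
from scipy.spatial.transform import Rotation as R
from plant import arm
def cam(n):
    c=arm.calibration(n); a=np.array(c["attitude"],float)
    Rm=a if a.shape==(3,3) else (R.from_rotvec(a) if a.size==3 else R.from_quat(a)).as_matrix()
    f=210/np.tan(np.radians(c["vertical_fov"])/2)
    return Rm,np.array(c["position"]),f,c["cx"],c["cy"]
def ray(n,uv):
    Rm,p,f,cx,cy=cam(n); d=Rm@np.array([(uv[0]-cx)/f,(uv[1]-cy)/f,1]); return p,d/np.linalg.norm(d)
def atz(n,uv,z):
    p,d=ray(n,uv); return p+d*(z-p[2])/d[2]
def proj(n,X):
    Rm,p,f,cx,cy=cam(n); q=Rm.T@(np.array(X)-p); return np.array([cx+f*q[0]/q[2],cy+f*q[1]/q[2]])
def snap(n,name=None):
    im=arm.snapshot(n)
    if name: cv2.imwrite("pics/"+name,im[:,:,::-1])
    return im
E
python3 - <<'E'
from h import *
print(arm.read_state())
a=snap("scene");b=snap("top");
for n in("scene","top"):
    print(n,arm.calibration(n))
    for l in("post_base","sleeve_top","mirror","grip"):
        print(l,[(np.round(d["uv"],1),round(d["confidence"],2)) for d in arm.spot_point(l,n)[:4]])
    print([(np.round(d["extent"]),round(d["confidence"],2)) for d in arm.search_frame("post_base",n)[:4]])
cv2.imwrite("pics/a.png",cv2.resize(np.vstack([a,b])[:,:,::-1],None,fx=.714,fy=.714))
E
```

```text
{'time': 0.0, 'joint_positions': array([-1.26319019,  0.68999343, -0.19451802,  1.56635547,  0.15731063,
        0.90253632, -0.21510733]), 'dq': array([-0.00163618,  0.0007724 ,  0.00098599, -0.00075133,  0.00036462,
       -0.00152219, -0.00015219]), 'effort': array([-1.19244128e-04, -5.39607131e+01, -1.26667343e+00, -1.58539850e+01,
        9.05624824e-03,  9.27254063e-03, -3.79866762e-06]), 'eef_pos': array([0.16887058, 0.6010607 , 0.23047523]), 'eef_rot': array([-4.28598841e-01, -3.11210541e+00,  2.97747479e-03]), 'force': array([0.52065395, 0.18794131, 0.30481958]), 'wrist_torque': array([-0.01146772, -0.02835464,  0.02741968]), 'width': 0.08565472840196736}
scene {'vertical_fov': 57.443038068458165, 'cx': 280.33361743609424, 'cy': 213.8874883041429, 'position': array([ 0.98631843, -0.09478897,  0.64602627]), 'attitude': array([-1.90784182, -1.59639255,  0.66059484])}
post_base [(array([230.7, 272.8]), 0.95), (array([177.5, 359.3]), 0.81), (array([223., 219.]), 0.65), (array([325.1, 288. ]), 0.64)]
sleeve_top [(array([335.8, 225.9]), 0.95), (array([214.1, 205.8]), 0.87), (array
[... 476 characters left out ...]
40535513, 'cy': 210.26065499224012, 'position': array([ 0.42193546, -0.00897884,  1.18900693]), 'attitude': array([-2.15660994,  2.19467955, -0.0766495 ])}
post_base [(array([349.9, 272.7]), 0.97), (array([383.8, 140.4]), 0.92), (array([266.5, 182.5]), 0.87)]
sleeve_top [(array([400.8, 119.5]), 0.79), (array([353.3, 204.4]), 0.77), (array([258.1, 169.3]), 0.66), (array([358. , 280.2]), 0.62)]
mirror [(array([356.1, 128.6]), 0.92), (array([226.7, 174.6]), 0.89), (array([317.8, 291.4]), 0.82), (array([312.7, 207.3]), 0.66)]
grip []
[(array([214., 165., 285., 197.]), 0.84), (array([305., 255., 365., 297.]), 0.81), (array([302., 194., 361., 226.]), 0.72), (array([345., 114., 409., 158.]), 0.66)]
```

View pics/a.png

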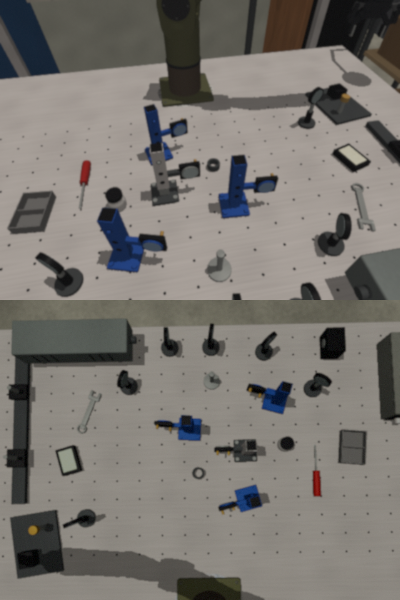

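```bash
python3 - <<'E'
from h import *
print("sleevetop scene",atz("scene",(214.1,205.8),.187),"top",atz("top",(353.3,204.4),.187))
print("mirror top",atz("top",(312.7,207.3),.085),"scene",atz("scene",(253.4,176.9),.085), atz("scene",(266,240),.085))
print("base scene",atz("scene",(230.7,272.8),0))
a=snap("scene");b=snap("top")
x=cv2.resize(a[180:300,190:310],(480,480),interpolation=cv2.INTER_CUBIC)
y=cv2.resize(b[165:245,290:370],(480,480),interpolation=cv2.INTER_CUBIC)
cv2.imwrite("pics/b.png",np.hstack([x[:, :390],y[:,:400]])[:,:,::-1])
E
```

```text
sleevetop scene [ 0.51145837 -0.1353929   0.187     ] top [ 0.51207576 -0.13071179  0.187     ]
mirror top [ 0.5164258  -0.05316208  0.085     ] scene [ 0.33018404 -0.05284456  0.085     ] [ 0.51734577 -0.05155987  0.085     ]
base scene [ 0.51926239 -0.12846161  0.        ]
```

View pics/b.png

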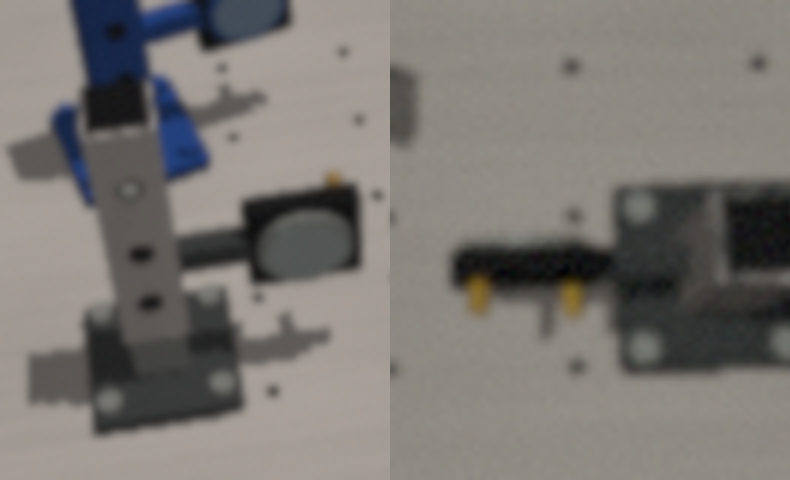

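```bash
python3 - <<'E'
from h import *
A=np.array([.512,-.132])
# hole heights on +x face plane
yaw=np.radians(-3.4); n=np.array([np.cos(yaw),np.sin(yaw),0]); P=np.array([*A,0])+n*.016
for uv in((222.5,227),(225,243.2),(227.5,255.5)):
    p,d=ray("scene",uv); print("hole",p+d*((P-p)@n)/(d@n))
c=[atz("top",uv,.012) for uv in((327.2,195.8),(328.7,226.7))]; print("base edge",c)
E
python3 -m creep '[[[0,0,-10],[0,0,0.1356],1],[[0,0,-10],[0,0,0.1356],1],[[0,0,-10],[0,0,0.1356],1],[[0,0,-10],[0,0,0.1356],1],[[0,0,-10],[0,0,0.1356],1]]'
python3 -m creep '[[[0,0,-5],[0,0,0.1356],1],[[0,0,-5],[0,0,0.1356],1],[[0,0,-5],[0,0,0.1356],1],[[0,0,-5],[0,0,0.1356],1],[[0,0,-5],[0,0,0.1356],1]]'
```

```text
hole [ 0.52832943 -0.12692988  0.14973762]
hole [ 0.52827005 -0.12792945  0.10553657]
hole [ 0.52828726 -0.12763965  0.06887792]
base edge [array([ 0.54934142, -0.09091708,  0.012     ]), array([ 0.47619959, -0.09273884,  0.012     ])]
time: 1.2
eef_pos: [0.1688, 0.6017, 0.2818]
eef_rot: [-1.447, -2.788, -0.0]
force: [-0.1, 0.2, 0.8]
width: 0.0855
time: 1.7
eef_pos: [0.1688, 0.6017, 0.3066]
eef_rot: [-2.292, -2.149, 0.0]
force: [0.6, 0.0, -0.4]
width: 0.0857
```

```bash

python3 -m creep '[[[-30,38,0],[0,0,0],1],[[-30,38,0],[0,0,0],1],[[-30,38,0],[0,0,0],1],[[-30,38,0],[0,0,0],1],[[-30,38,0],[0,0,0],1]]'
python3 -m creep '[[[-30,38,0],[0,0,0],1],[[-30,38,0],[0,0,0],1],[[-30,38,0],[0,0,0],1],[[-46,8,0],[0,0,0],1],[[-46,8,0],[0,0,0],1]]'
python3 -m creep '[[[-46,8,0],[0,0,0],1],[[-46,8,0],[0,0,0],1],[[-46,8,0],[0,0,0],1],[[-46,8,0],[0,0,0],1],[[-46,8,0],[0,0,0],1]]'
python3 -m creep '[[[-46,8,0],[0,0,0],1],[[-46,8,0],[0,0,0],1],[[-36,8,0],[0,0,0],1],[[-16,4,0],[0,0,0],1],[[0,0,0],[0,0,0],1]]'
python3 - <<'E'
from h import *
s=arm.read_state(); print(s["eef_pos"],s["eef_rot"],s["joint_positions"])
im=snap("wrist","w1.png"); print(arm.calibration("wrist"))
for l in("sleeve_top","mirror","grip","post_base"):
    print(l,[(np.round(d["uv"],1),round(d["confidence"],2)) for d in arm.spot_point(l,"wrist")[:4]])
print("expect",proj("wrist",(.5125,-.129,.187)),proj("wrist",(.5165,-.0525,.085)))
E
```

```text
time: 2.2
eef_pos: [0.3509, 0.4395, 0.3065]
eef_rot: [-2.285, -2.155, -0.001]
force: [0.5, 0.7, 0.2]
width: 0.0852
time: 2.7
eef_pos: [0.4698, 0.2497, 0.3061]
eef_rot: [2.286, 2.154, 0.001]
force: [0.5, -0.4, 0.2]
width: 0.085
time: 3.2
eef_pos: [0.4952, 0.0178, 0.3065]
eef_rot: [2.285, 2.155, 0.001]
force: [0.0, 0.3, 0.0]
width: 0.0857
time: 3.7
eef_pos: [0.5146, -0.1294, 0.3064]
eef_rot: [2.291, 2.147, -0.001]
force: [0.5, 0.7, -0.3]
width: 0.0858
[ 0.51462117 -0.12935973  0.30642459] [ 2.29073718e+00  2.14734077e+00 -1.11244292e-03] [ 0.02732288  0.47625277  0.20587793  1.76225263 -0.11661234  0.91398189
  0.21754253]
{'vertical_fov': 64.07388521696869, 'cx': 276.2628302136007, 'cy': 212.89493855864518, 'position': array([ 0.51865122, -0.05883314,  0.44875439]), 'attitude': array([ 2.87132421, -0.08683247, -0.01161718])}
sleeve_top [(array([276.9, 206.5]), 0.89), (array([ 82.5, 224.6]), 0.76)]
mirror [(array([104.1, 132.2]), 0.88), (array([445.6, 197.6]), 0.83), (array([266. , 108.5]), 0.75)]
grip []
post_base [(array([327.8,  12.6]), 0.9), (array([158. , 181.5]), 0.81), (array([277.2, 169.7]), 0.69), (array([398.8, 236.6]), 0.66)]
expect [273.93018919 214.23739437] [274.26278273 117.16943181]
```

View pics/w1.png

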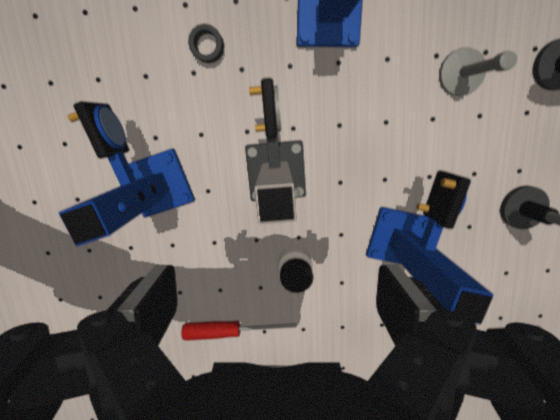

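```bash
python3 - <<'E'
from h import *
im=snap("wrist")
print("top det",atz("wrist",(276.9,206.5),.187),"eye",atz("wrist",(276.5,204),.187))
print("mirror",atz("wrist",(266,108.5),.085),"base",atz("wrist",(277.2,169.7),0))
for a,b,z in(((247,144),(303,139),.012),((258,187),(292,185),.187),((260,222),(295,219),.187)):
    p,q=atz("wrist",a,z),atz("wrist",b,z); v=q-p; print(p,q,np.linalg.norm(v),np.degrees(np.arctan2(v[1],v[0])))
cv2.imwrite("pics/w1c.png",cv2.resize(im[70:240,220:340],None,fx=3.5,fy=3.5,interpolation=cv2.INTER_CUBIC)[:,:,::-1])
E
```

```text
top det [ 0.51528453 -0.12292338  0.187     ] eye [ 0.51507715 -0.12083684  0.187     ]
mirror [ 0.5084968  -0.04366667  0.085     ] base [ 0.51618031 -0.11970688  0.        ]
[ 0.47950321 -0.08303459  0.012     ] [ 0.55116673 -0.08074261  0.012     ] 0.07170015864867967 1.83183659929419
[ 0.50120494 -0.10617974  0.187     ] [ 0.5281722  -0.10606231  0.187     ] 0.02696751004170849 0.24949290172280988
[ 0.50081422 -0.13517969  0.187     ] [ 0.52940687 -0.13420787  0.187     ] 0.02860916116297999 1.9466357185519347
```

View pics/w1c.png

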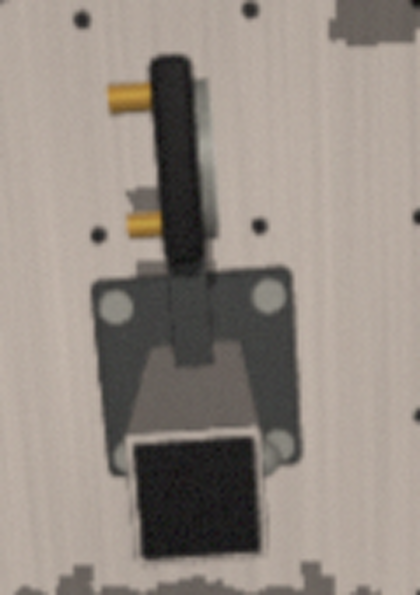

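```bash
python3 - <<'E'
from h import *
s=arm.read_state(); p=s["eef_pos"]; M=R.from_rotvec(s["eef_rot"]).as_matrix()
for dx in(-.011,.011):
  for dy in(-.043,.043):
    X=p+M@np.array([dx,dy,-.013]); print("tip wrist",dx,dy,proj("wrist",X).round(1),"scene",proj("scene",X).round(1))
q=[atz("wrist",(220+u/3.5,70+v/3.5),.187) for u,v in((128,436),(260,428),(266,551),(141,561))]
print(np.round(q,4),np.mean(q,0))
im=snap("wrist"); sc=snap("scene")
cv2.imwrite("pics/s2.png",np.hstack([cv2.resize(im[230:350,100:450],None,fx=1.3,fy=1.3)[:, :455],cv2.resize(sc[120:300,150:330],None,fx=1.8,fy=1.8)[:156,:]])[:,:,::-1]) if 0 else None
cv2.imwrite("pics/s2.png",cv2.resize(sc[90:310,140:360],None,fx=2.7,fy=2.7,interpolation=cv2.INTER_CUBIC)[:,:,::-1])
E
```

```text
tip wrist -0.011 -0.043 [177.3 308.8] scene [202.2 125.9]
tip wrist -0.011 0.043 [375.2 308.9] scene [200.6 160.9]
tip wrist 0.011 -0.043 [173.2 261.9] scene [216.7 124.7]
tip wrist 0.011 0.043 [379.3 262.1] scene [216.7 159.5]
[[ 0.4996 -0.1122  0.187 ]
 [ 0.5297 -0.112   0.187 ]
 [ 0.5299 -0.1414  0.187 ]
 [ 0.5006 -0.1423  0.187 ]] [ 0.51496873 -0.12699847  0.187     ]
```

View pics/s2.png

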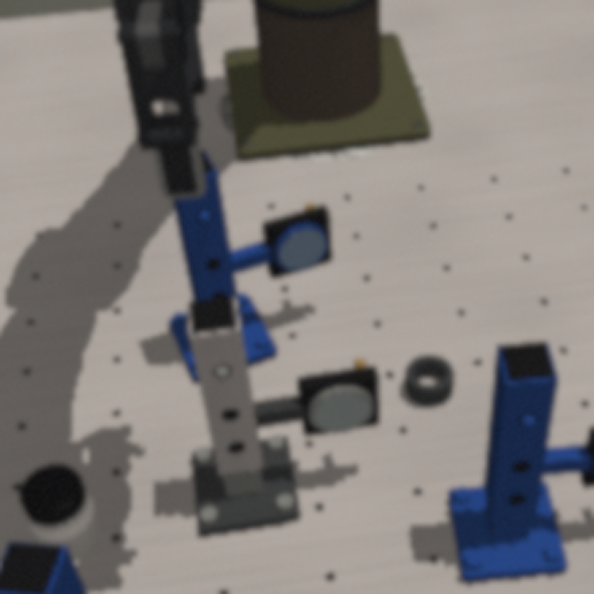

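```bash
python3 - <<'E'
from h import *
from scipy.optimize import least_squares
w=lambda u,v:(220+u/3.5,70+v/3.5); s=lambda u,v:(140+u/2.7,90+v/2.7)
h=.0375;g=.016
C=[("scene",(.0215,0,.152),s(222,371)),("scene",(h,-h,0),s(200,535)),("scene",(h,h,0),s(299,518)),("scene",(-h,h,.012),s(285,436)),
("scene",(g,-g,.187),(210.5,212.5)),("scene",(g,g,.187),(229.5,211)),
("top",(h,h,.012),(327.2,195.8)),("top",(-h,h,.012),(328.7,226.7)),("top",(0,0,.187),(353.3,204.4)),
("wrist",(-g,g,.187),w(128,436)),("wrist",(g,g,.187),w(260,428)),("wrist",(g,-g,.187),w(266,551)),("wrist",(-g,-g,.187),w(141,561)),
("wrist",(-h,h,.012),w(92,283)),("wrist",(h,h,.012),w(290,265))]
K={n:cam(n) for n in("scene","top","wrist")}
def pr(n,X):
    Rm,p,f,cx,cy=K[n]; q=Rm.T@(X-p); return np.array([cx+f*q[0]/q[2],cy+f*q[1]/q[2]])
def fit(cs):
    def res(t):
        Rz=R.from_euler("z",t[2]).as_matrix(); o=np.array([t[0],t[1],0])
        return np.concatenate([pr(n,o+Rz@np.array(L))-uv for n,L,uv in cs])
    r=least_squares(res,[.513,-.128,0],loss="soft_l1"); return r.x, res(r.x).reshape(-1,2)
x,e=fit(C); print("all",x[:2].round(4),np.degrees(x[2]).round(2)); print(e.round(1).tolist())
for n in K:
    x,e=fit([c for c in C if c[0]==n]); print(n,x[:2].round(4),np.degrees(x[2]).round(2),np.abs(e).max().round(1))
E
```

```text
all [ 0.5143 -0.1281] 1.36
[[0.0, 1.9], [-0.4, 1.2], [0.6, 0.9], [0.4, -1.4], [-0.8, 2.0], [-0.7, 0.6], [-0.5, -0.6], [-0.5, 0.1], [-1.3, -1.1], [-2.2, -0.3], [0.1, -1.2], [1.0, 1.8], [-2.2, 1.9], [-1.7, -0.5], [0.1, -0.1]]
scene [ 0.5117 -0.1274] 0.79 2.3
top [ 0.5127 -0.1299] 0.68 0.6
wrist [ 0.5151 -0.1281] 1.56 2.0
```

```bash

python3 -m creep '[[[0,0,0],[0,0,-0.085],1],[[1.4,-0.8,20],[0,0,0],1],[[0,0,40],[0,0,0],1],[[0,0,40],[0,0,0],1],[[0,0,30],[0,0,0],1]]'
python3 -m creep '[[[0,0,20],[0,0,0],1],[[0,0,15],[0,0,0],1],[[0,0,11],[0,0,0],1],[[0,0,0],[0,0,0],1],[[0,0,0],[0,0,0],1]]' 
python3 - <<'E'
from h import *
s=arm.read_state(); print(s["eef_pos"],s["eef_rot"],s["force"])
im=snap("wrist"); sc=snap("scene")
a=cv2.resize(im,None,fx=.95,fy=.95); b=cv2.resize(sc[150:290,150:250],None,fx=2.85,fy=2.85,interpolation=cv2.INTER_CUBIC)
cv2.imwrite("pics/d.png",np.hstack([a[:, :520],b[:399,:280]])[:,:,::-1])
E
```

```text
time: 4.6
eef_pos: [0.5132, -0.1236, 0.1745]
eef_rot: [-2.19, -2.25, 0.001]
force: [-0.7, -0.7, -0.1]
width: 0.0859
time: 5.1
eef_pos: [0.5142, -0.1244, 0.1306]
eef_rot: [2.192, 2.25, 0.001]
force: [0.5, -0.2, 0.9]
width: 0.0852
[ 0.51421408 -0.12441435  0.13063453] [2.19173995e+00 2.25013185e+00 6.37751340e-04] [ 0.53467896 -0.18264138  0.87015693]
```

View pics/d.png

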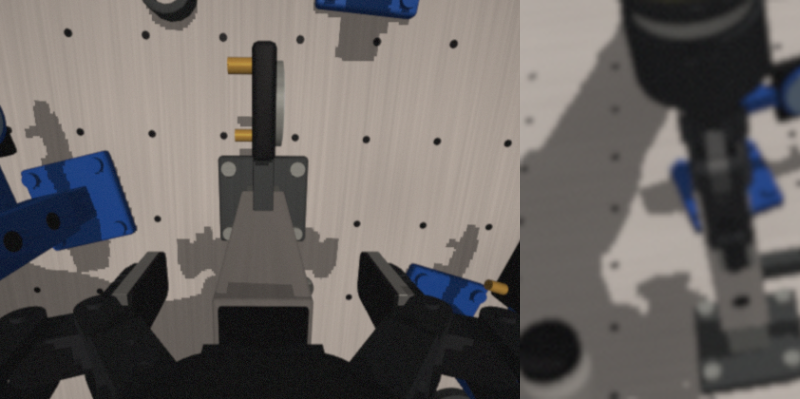

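```bash

python3 -m creep '[[[-3,0,0],[0,0,0],1],[[0,0,0],[0,0,0],-1],[[0,0,0],[0,0,0],-1],[[0,0,0],[0,0,0],-1],[[0,0,0],[0,0,0],-1]]' 40
python3 -m creep '[[[0,0,0],[0,0,0],-1],[[0,0,0],[0,0,0],-1],[[0,0,0],[0,0,0],-1],[[0,0,0],[0,0,0],-1]]' 40
python3 - <<'E'
from h import *
s=arm.read_state(); print(s["eef_pos"],s["force"],s["wrist_torque"],s["width"])
sc=snap("scene")
cv2.imwrite("pics/e.png",cv2.resize(sc[190:290,180:280],None,fx=4,fy=4,interpolation=cv2.INTER_CUBIC)[:,:,::-1])
E
```

```text
time: 5.7
eef_pos: [0.5144, -0.1276, 0.1307]
eef_rot: [2.192, 2.249, 0.001]
force: [3.4, 0.9, 1.7]
width: 0.0313
time: 6.1
eef_pos: [0.5144, -0.1276, 0.1307]
eef_rot: [2.193, 2.249, 0.001]
force: [0.1, 0.4, 6.0]
width: 0.0316
[ 0.51437141 -0.12756378  0.13074004] [0.09430471 0.43127717 5.96718591] [ 0.12403311 -0.02132419 -0.24221443] 0.03156042628994412
```

View pics/e.png

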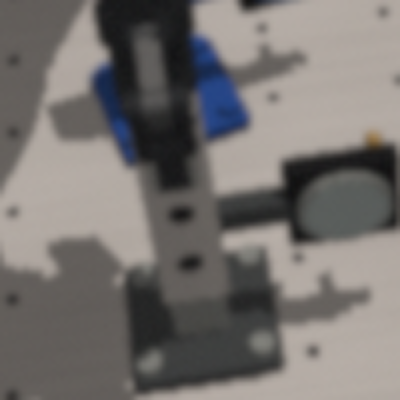

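```bash

python3 -m creep '[[[0,0,-1],[0,0,0],-1],[[0,0,-1],[0,0,0],-1],[[0,0,-1],[0,0,0],-1]]' 40
python3 -m creep '[[[0,0,-1],[0,0,0],-1],[[0,0,-1],[0,0,0],-1],[[0,0,-1],[0,0,0],-1]]' 40
```

```text
time: 6.45
eef_pos: [0.5143, -0.1275, 0.1328]
eef_rot: [2.192, 2.25, 0.001]
force: [3.1, -0.5, -7.3]
width: 0.0314
time: 6.75
eef_pos: [0.5143, -0.1275, 0.1361]
eef_rot: [2.192, 2.25, 0.001]
force: [3.3, -1.2, -8.7]
width: 0.0316
```

```bash

python3 -m creep '[[[0,0,-1],[0,0,0],-1],[[0,0,-1],[0,0,0],-1],[[0,0,-1],[0,0,0],-1],[[0,0,-1],[0,0,0],-1]]' 40
python3 -m creep '[[[0,0,-2],[0,0,0],-1],[[0,0,-2],[0,0,0],-1],[[0,0,-2],[0,0,0],-1],[[0,0,-2],[0,0,0],-1],[[0,0,-2],[0,0,0],-1]]' 40
python3 - <<'E'
from h import *
sc=snap("scene")
print(arm.read_state()["eef_pos"])
for l in("mirror",):
    print([(np.round(d["uv"],1),round(d["confidence"],2)) for d in arm.spot_point(l,"scene")[:4]])
for r in (0,.01,.02): print(r,proj("scene",(.514,-.052,.085+r)))
E
```

```text
time: 7.15
eef_pos: [0.5143, -0.1275, 0.1406]
eef_rot: [2.192, 2.25, 0.001]
force: [4.1, -0.7, -7.7]
width: 0.0314
time: 7.65
eef_pos: [0.5143, -0.1276, 0.1506]
eef_rot: [2.192, 2.25, 0.001]
force: [4.8, -0.9, -8.4]
width: 0.0314
[ 0.51434455 -0.12753281  0.15085189]
[(array([249.5, 176.3]), 0.93), (array([373.2, 258.1]), 0.75), (array([214.2, 339.2]), 0.65), (array([263.8, 229.7]), 0.57)]
0 [265.52021146 238.70931613]
0.01 [265.28233995 235.30011868]
0.02 [265.03968714 231.82239518]
```

```bash

python3 -m creep '[[[0,0,-2],[0,0,0],-1],[[0,0,-2],[0,0,0],-1],[[0,0,-2],[0,0,0],-1],[[0,0,-2],[0,0,0],-1],[[0,0,-2],[0,0,0],-1]]' 40
python3 -m creep '[[[0,0,-1],[0,0,0],-1],[[0,0,-1],[0,0,0],-1],[[0,0,-1],[0,0,0],-1],[[0,0,-1],[0,0,0],-1]]' 40
python3 -m creep '[[[0,0,-0.5],[0,0,0],-1],[[0,0,-0.5],[0,0,0],-1],[[0,0,-0.5],[0,0,0],-1],[[0,0,-0.5],[0,0,0],-1]]' 40
```

```text
time: 8.25
eef_pos: [0.5143, -0.1275, 0.1603]
eef_rot: [2.192, 2.25, 0.001]
force: [5.7, -0.5, -7.5]
width: 0.0316
time: 8.65
eef_pos: [0.5143, -0.1276, 0.1643]
eef_rot: [2.192, 2.25, 0.001]
force: [5.1, -1.0, -7.9]
width: 0.032
time: 9.05
eef_pos: [0.5143, -0.1275, 0.1663]
eef_rot: [2.192, 2.25, 0.001]
force: [4.9, -0.6, -7.3]
width: 0.0313
```

Rise is about 36 mm. From here I go at 5 mm/s, reading the force after each short call.

```bash

python3 -m creep '[[[0,0,-0.5],[0,0,0],-1],[[0,0,-0.5],[0,0,0],-1],[[0,0,-0.5],[0,0,0],-1]]' 40 | grep -E "pos|force"
```

```text
eef_pos: [0.5143, -0.1276, 0.1678]
force: [4.1, -1.6, -6.5]
```

```bash

python3 -m creep '[[[0,0,-0.5],[0,0,0],-1],[[0,0,-0.5],[0,0,0],-1],[[0,0,-0.5],[0,0,0],-1]]' 40 | grep -E "pos|force"
```

```text
eef_pos: [0.5143, -0.1276, 0.1694]
force: [6.1, -0.1, -5.8]
```

```bash

python3 -m creep '[[[0,0,-0.5],[0,0,0],-1],[[0,0,-0.5],[0,0,0],-1]]' 40 | grep -E "pos|force"
```

```text
eef_pos: [0.5143, -0.1275, 0.1705]
force: [4.6, -0.0, -4.2]
```

```bash

python3 -m creep '[[[0,0,-0.5],[0,0,0],-1],[[0,0,-0.5],[0,0,0],-1]]' 40 | grep -E "pos|force"
```

```text
eef_pos: [0.5143, -0.1275, 0.1716]
force: [6.2, 0.4, -3.0]
```

```bash

python3 -m creep '[[[0,0,-0.5],[0,0,0],-1],[[0,0,-0.5],[0,0,0],-1]]' 40 | grep -E "pos|force|width"
python3 - <<'E'
from h import *
sc=snap("scene"); s=arm.read_state(); print(s["eef_pos"],s["force"],s["width"])
cv2.imwrite("pics/f.png",cv2.resize(sc[170:280,180:290],None,fx=5,fy=5,interpolation=cv2.INTER_CUBIC)[:,:,::-1])
E
```

```text
eef_pos: [0.5143, -0.1275, 0.1725]
force: [5.7, -0.1, -3.9]
width: 0.0317
[ 0.51432356 -0.1275408   0.17263712] [ 5.61978943 -1.39168923 -1.50945515] 0.031592632397458284
```

View pics/f.png

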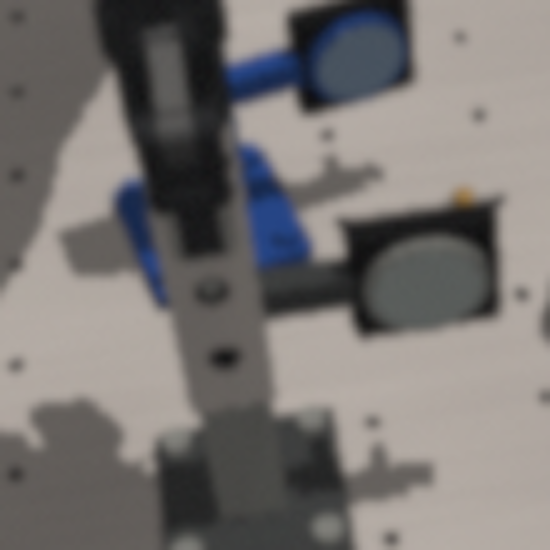

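```bash

python3 -m creep '[[[0,0,-0.5],[0,0,0],-1]]' 40 | grep -E "pos|force|width"
```

```text
eef_pos: [0.5143, -0.1276, 0.173]
force: [5.3, -0.7, -6.2]
width: 0.0313
```

```bash

python3 -m creep '[[[0,0,-0.5],[0,0,0],-1]]' 40 | grep -E "pos|force|width"
```

```text
eef_pos: [0.5143, -0.1276, 0.1733]
force: [5.5, -0.4, -6.3]
width: 0.0315
```

```bash

python3 -m creep '[[[0,0,-0.5],[0,0,0],-1]]' 40 | grep -E "pos|force|width"
```

```text
eef_pos: [0.5143, -0.1275, 0.1738]
force: [5.4, -0.7, -6.3]
width: 0.0315
```

```bash

python3 -m creep '[[[0,0,-0.5],[0,0,0],-1]]' 40 | grep -E "pos|force|width"
```

```text
eef_pos: [0.5143, -0.1275, 0.1742]
force: [6.3, -0.1, -6.1]
width: 0.0313
```

```bash

python3 -m creep '[[[0,0,-0.5],[0,0,0],-1]]' 40 | grep -E "pos|force|width"
```

```text
eef_pos: [0.5143, -0.1276, 0.1748]
force: [5.2, -1.0, -6.2]
width: 0.0316
```

```bash

python3 -m creep '[[[0,0,-0.5],[0,0,0],-1]]' 40 | grep -E "pos|force|width"
python3 - <<'E'
from h import *
sc=snap("scene"); s=arm.read_state(); print(s["eef_pos"],s["force"],s["width"])
cv2.imwrite("pics/g.png",cv2.resize(sc[200:250,200:250],None,fx=10,fy=10,interpolation=cv2.INTER_CUBIC)[:,:,::-1])
E
```

```text
eef_pos: [0.5143, -0.1275, 0.1752]
force: [5.8, 0.0, -5.8]
width: 0.0314
[ 0.51430213 -0.12755587  0.17533356] [ 5.75294557 -1.0844013  -5.05975584] 0.03142446161634155
```

View pics/g.png

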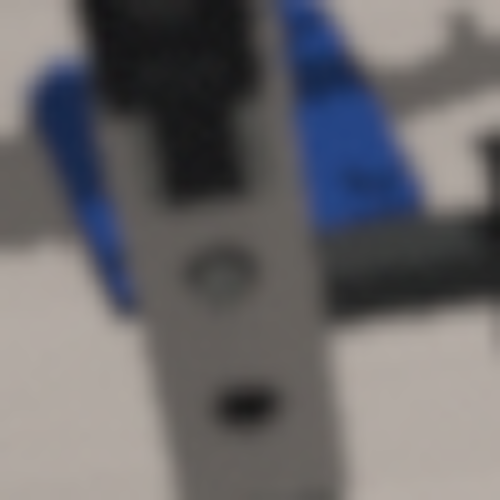

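```bash

python3 -m creep '[[[0,0,-0.5],[0,0,0],-1]]' 40 | grep -E "pos|force|width"
```

```text
eef_pos: [0.5143, -0.1276, 0.1757]
force: [5.7, -0.8, -6.6]
width: 0.0316
```

```bash

python3 -m creep '[[[0,0,-0.5],[0,0,0],-1]]' 40 | grep -E "pos|force|width"
```

```text
eef_pos: [0.5143, -0.1276, 0.176]
force: [7.0, -0.2, -10.9]
width: 0.0315
```

```bash

python3 -m creep '[[[0,0,-0.5],[0,0,0],-1]]' 40 | grep -E "pos|force|width"
```

```text
eef_pos: [0.5143, -0.1276, 0.1762]
force: [7.3, -1.7, -13.3]
width: 0.0313
```

```bash

python3 -m creep '[[[0,0,0],[0,0,0],-1]]' 40 | grep -E "pos|force|width"
python3 -m creep '[[[0,0,0.5],[0,0,0],-1]]' 40 | grep -E "pos|force|width"
python3 -m creep '[[[0,0,0.5],[0,0,0],-1]]' 40 | grep -E "pos|force|width"
python3 -m creep '[[[0,0,0],[0,0,0],-1],[[0,0,0],[0,0,0],-1]]' 40 | grep -E "pos|force|width"
python3 - <<'E'
from h import *
sc=snap("scene")
cv2.imwrite("pics/i.png",cv2.resize(sc[200:250,200:250],None,fx=10,fy=10,interpolation=cv2.INTER_CUBIC)[:,:,::-1])
E
```

```text
eef_pos: [0.5143, -0.1276, 0.1762]
force: [6.9, -1.4, -10.8]
width: 0.0317
eef_pos: [0.5143, -0.1276, 0.1759]
force: [5.7, -0.6, -6.4]
width: 0.0316
eef_pos: [0.5143, -0.1275, 0.1756]
force: [5.4, 0.0, -5.3]
width: 0.0316
eef_pos: [0.5143, -0.1276, 0.1757]
force: [5.8, -1.0, -6.0]
width: 0.0314
```

View pics/i.png

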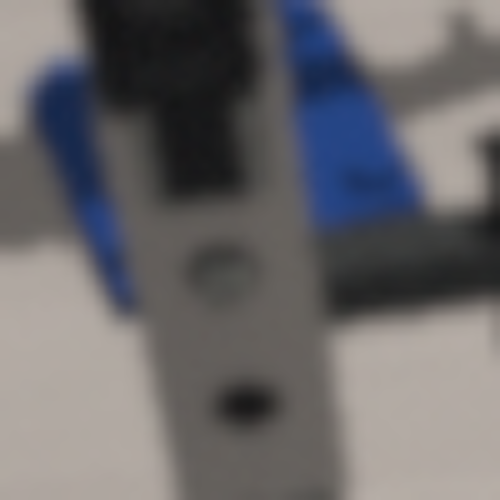

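```bash

python3 -m creep '[[[0,0,0.5],[0,0,0],-1],[[0,0,0],[0,0,0],-1]]' 40 | grep -E "pos|force|width"
python3 -m creep '[[[0,0,0.5],[0,0,0],-1],[[0,0,0],[0,0,0],-1]]' 40 | grep -E "pos|force|width"
```

```text
eef_pos: [0.5143, -0.1276, 0.1752]
force: [5.2, -1.0, -5.5]
width: 0.0313
eef_pos: [0.5143, -0.1276, 0.1747]
force: [4.4, -1.0, -5.1]
width: 0.0318
```

```bash

python3 -m creep '[[[0,0,0.5],[0,0,0],-1],[[0,0,0],[0,0,0],-1]]' 40 | grep -E "pos|force|width"
python3 -m creep '[[[0,0,0.5],[0,0,0],-1],[[0,0,0],[0,0,0],-1]]' 40 | grep -E "pos|force|width"
```

```text
eef_pos: [0.5143, -0.1275, 0.1743]
force: [6.2, -0.6, -5.1]
width: 0.0314
eef_pos: [0.5143, -0.1275, 0.1738]
force: [6.0, -0.7, -5.3]
width: 0.0313
```

```bash

python3 -m creep '[[[0,0,0.5],[0,0,0],-1],[[0,0,0],[0,0,0],-1]]' 40 | grep -E "time|pos|force|width"
```

```text
time: 12.8
eef_pos: [0.5143, -0.1275, 0.1733]
force: [6.1, -1.2, -5.0]
width: 0.0317
```

```bash
cat >> h.py <<'E'
def hole(im,g=None):
    c=cv2.cvtColor(im[232:250,216:234],cv2.COLOR_RGB2GRAY).astype(float)
    w=np.clip(60-c,0,None); v,u=np.mgrid[232:250,216:234]
    return (w*u).sum()/w.sum(),(w*v).sum()/w.sum(),w.sum()
E
python3 - <<'E'
from h import *
for n in("g","i"):
    im=cv2.resize(cv2.imread(f"pics/{n}.png")[:,:,::-1],(50,50),interpolation=cv2.INTER_AREA)
    full=np.full((420,560,3),200,np.uint8); full[200:250,200:250]=im; print(n,np.round(hole(full),2), full[221:233,222,0])
im=cv2.imread("pics/f.png")[:,:,::-1]; im=cv2.resize(im,(110,110),interpolation=cv2.INTER_AREA)
full=np.full((420,560,3),200,np.uint8); full[170:280,180:290]=im; print("f",np.round(hole(full),2), full[221:233,222,0])
sc=snap("scene"); print("now",np.round(hole(sc),2), sc[221:233,222,0])
print(proj("scene",(.530,-.128,.07)),proj("scene",(.530,-.128,.08)))
cv2.imwrite("pics/j.png",cv2.resize(sc[200:250,200:250],None,fx=10,fy=10,interpolation=cv2.INTER_CUBIC)[:,:,::-1])
E
```

```text
g [224.2  240.13 254.  ] [92 97 93 80 68 68 75 77 80 86 93 98]
i [224.2  240.01 255.  ] [94 97 92 78 66 69 78 79 81 86 94 98]
f [224.53 241.11 230.  ] [73 90 96 94 85 77 72 64 56 65 83 95]
now [224.3  240.92 255.  ] [80 93 98 94 84 77 79 78 79 85 94 98]
[227.30833921 255.87352047] [226.68325951 252.59846801]
```

View pics/j.png

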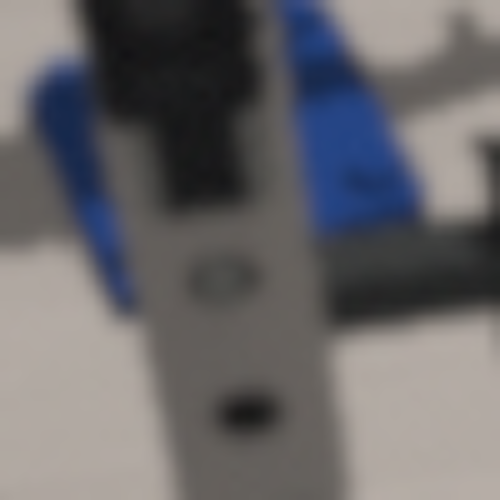

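```bash

python3 -m creep '[[[0,0,0.5],[0,0,0],-1],[[0,0,0],[0,0,0],-1]]' 40 | grep -E "pos|force|width"
```

```text
eef_pos: [0.5143, -0.1275, 0.1729]
force: [5.0, 0.3, -4.8]
width: 0.0317
```

```bash

python3 -m creep '[[[0,0,0.3],[0,0,0],-1],[[0,0,0],[0,0,0],-1]]' 40 | grep -E "time|pos|force|width"
```

```text
time: 13.25
eef_pos: [0.5143, -0.1276, 0.1727]
force: [5.5, -0.7, -2.7]
width: 0.0317
```

```bash

python3 -m creep '[[[0,0,0.4],[0,0,0],-1],[[0,0,0],[0,0,0],-1]]' 40 | grep -E "time|pos|force|width"
```

```text
time: 13.45
eef_pos: [0.5143, -0.1275, 0.1725]
force: [5.3, -0.5, 1.8]
width: 0.0313
```

```bash

python3 -m creep '[[[0,0,0.4],[0,0,0],-1],[[0,0,0],[0,0,0],-1]]' 40 | grep -E "time|pos|force|width"
```

```text
time: 13.65
eef_pos: [0.5143, -0.1275, 0.1722]
force: [4.4, -0.3, 5.6]
width: 0.0319
```

```bash

python3 -m creep '[[[0,0,-0.6],[0,0,0],-1],[[0,0,0],[0,0,0],1],[[0,0,0],[0,0,0],1],[[0,0,0],[0,0,0],1],[[0,0,0],[0,0,0],1]]' 20
python3 -m creep '[[[0,0,0],[0,0,0],1],[[0,0,-10],[0,0,0],1],[[0,0,-20],[0,0,0],1],[[0,0,-30],[0,0,0],1],[[0,0,-40],[0,0,0],1]]' 
python3 -m creep '[[[0,0,-40],[0,0,0],1],[[0,0,-30],[0,0,0],1],[[0,0,-10],[0,0,0],1],[[0,0,0],[0,0,0],1]]'
python3 - <<'E'
from h import *
sc=snap("scene"); w=snap("wrist"); print("now",np.round(hole(sc),2))
s=arm.read_state(); print(s["time"],s["eef_pos"],s["force"])
x=cv2.resize(sc[170:300,180:310],(400,400),interpolation=cv2.INTER_CUBIC)
cv2.imwrite("pics/k.png",np.hstack([x,cv2.resize(w,(400,300))[:400] if 0 else cv2.copyMakeBorder(cv2.resize(w,(400,300)),50,50,0,0,cv2.BORDER_CONSTANT)])[:,:,::-1])
E
```

```text
time: 14.15
eef_pos: [0.5128, -0.1274, 0.1718]
eef_rot: [-2.191, -2.249, 0.002]
force: [0.1, -0.9, 0.2]
width: 0.0853
time: 14.65
eef_pos: [0.5127, -0.1273, 0.2729]
eef_rot: [-2.19, -2.248, 0.003]
force: [0.5, -0.1, -1.1]
width: 0.0854
time: 15.05
eef_pos: [0.5145, -0.1277, 0.3539]
eef_rot: [2.19, 2.248, 0.003]
force: [0.7, -0.2, -0.4]
width: 0.0855
now [224.44 241.11 271.  ]
15.15 [ 0.51307014 -0.12725146  0.35126391] [ 0.06311243  0.08810132 -0.20249017]
```

View pics/k.png

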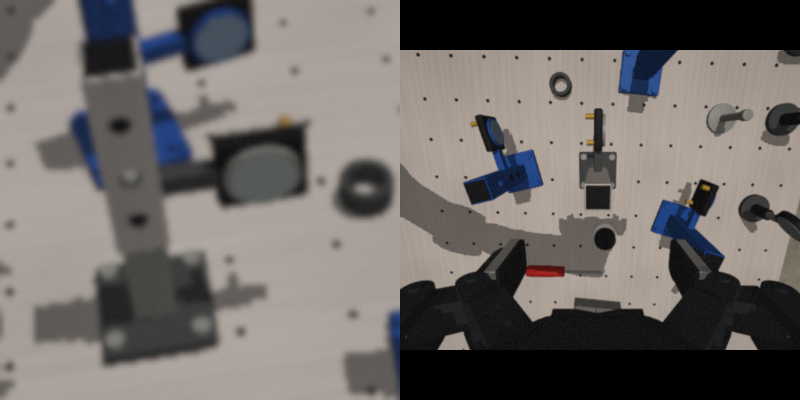

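The picture shows the first hole empty at crop (120,125), the bright button out in the second hole at (130,178), and the third hole below it at (138,220). The sleeve hangs in place and the other things stand where they did. I'm handing in.

```bash
python3 -c "
from h import *
print(arm.hand_in())"
```

```text
the job is handed in; nothing more can be done
None
```

The mirror's sleeve now hangs one hole higher, on the button in the second hole. I handed the job in at about 15 s of the 40 s allowed.

- **What I did:** I pinched the grey post across its button with 40 N and slid the sleeve up, slowing to 5 mm/s for the last stretch. I stopped at about 45 mm of rise, when the lifting force climbed from 6 to 13 N. I then lowered it until the button took the weight, opened the gripper and backed off upwards.
- **Last checks:** The final picture shows the first hole empty, the bright button out in the second hole and the third hole still below it. The third hole's pixel position is where it was before I let go, so the sleeve has not sunk. Nothing else on the table looks moved, and the wrist reads no force.
- **Where checks disagreed:**
  - When the lifting force climbed, it was not clear at first that the button had caught. The sleeve still moved about 3 mm up and down with the gripper, against the 2.4 mm of play that the hole and button sizes give. Pushed to the lower end of that play, the force turned from –5 to +5.6 N, which showed the button locked both ways.
  - The lifting force also dipped without explanation just before the hole.
  - The cameras' first estimates of the post differed by several millimetres, so I used a joint fit of all three.
- **Budget:** I viewed 12 pictures, two past the 10 allowed.

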